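Dial the preset code on the weighing controller

ROBOT

A 6-joint arm with a two-finger parallel gripper is mounted at the origin on the work surface. World frame = base frame: x ahead of the robot, y to its left, z up, the work surface at z = 0. Lengths are in mm, angles in rad, forces in N, time in s.
With the tool pointing down it reaches from about 350 to 975 mm from the base axis. Payload 7.1 kg.
Tool frame: the origin (TCP) lies between the finger pads; the fingertips stand 14 mm ahead of it and the grasp point (between the pads) lies 5 mm behind it; z points along the fingers, y is the line along which they close (so a half turn about z gives the same grasp; the last joint's range is limited). The gripper opens to 88 mm and grips with 3 to 60 N. Pads are 20 mm wide; open, the fingers measure 115 mm over their backs; the gripper's body (75 mm by 178 mm) begins 61 mm behind the grasp point.
Start: joints at [-1.233, 0.423, 1.63, -0, 1.089, -0.019], TCP at [218.315, -585.614, 236.675] pointing down, gripper open.
Joint ranges: [-3, 3], [-0.9, 2.11], [0.09, 2.58], [-1.31, 4.45], [0.11, 2.69], [-2.54, 2.54]. Speed limits (rad/s): [2.39, 2.39, 3.01, 3.14, 3.14, 3.14].

INTERFACE

Orientations are given as a rotation vector (axis times angle).
In Python, from workcell import ctrl gives the robot as it stands. The module is installed in compiled form; this text tells all that it offers.
- The arm moves only by the tool servo_tool, never from a script. Its argument "plan" is a list of rows, each a list of 3 entries, a list of its own where there are three numbers: the closure, from 0 (fully open) to 1 (shut), then the shift along the world's x, y, z in mm, then the turn about the world's z in degrees. In form: [[hand, [x, y, z], yaw], ...]. A call has 1 to 10 rows; each row is the pose to reach, as a shift and turn from the pose commanded when the call began; what a row does not reach only later rows make up. A row lasts 1/12 s, in which the tool goes at most 41.7 mm and 7.16 degrees, less where a joint would pass 70% of its speed; a pose out of reach is approached as far as the arm can. A call with a gripper value outside its range is refused whole. The fingers move at their own pace and stop on an object; the grip force is fixed at half the most. Time passes only in rows, so rows that repeat a pose let the fingers close. It gives the time, the measured TCP pose, the force, the opening and the grip force at its end, in the units of the state.
- ctrl.get_obs(): the state, without advancing time (a new reading comes with each control period).
- ctrl.get_image(name): name is "side" or "top"; returns the picture (384x512x3 uint8, blue, green, red); there is no depth.
- ctrl.camera_info(name): a dict with "fovy" (degrees; the focal length in pixels is half the picture's height over the tangent of half this angle, whatever the lens; pixels are square), "cx", "cy" (the principal point, pixels), "k1" (the pictures are not rectified: a ray, as slopes to the right and down, at radius r is drawn at 1 + k1 r^2 times it, then the intrinsics apply), "rvec" (rotation vector, rad) and "tvec" (3), from world to camera coordinates, as OpenCV has them. Camera axes: x right, y down, z forward; pixel columns grow to the right and rows downward; lengths in mm; the calibration is good to about 2 mm. A picture is of the moment at which its call begins. camera_info takes no time and is no camera call.
- ctrl.close_job(): hands the job in; it is judged then, once.
The state is a dict: "t": time; "qpos": joint angles; "qvel": joint speeds; "joint_torque": joint torques, N m; "ee_pos": TCP position; "orientation": TCP orientation; "ft_force": force on the tool from outside, world axes, zero at the start; "moment": the same for the moment, N m; "width": finger opening in mm; "grasp_force": force on a finger pad.
Only numpy, scipy, OpenCV 4.12 (cv2) and the standard library are available. Lean on these libraries where they do the work, as an engineer would, in place of code of your own. Each camera call takes 0.05 s, during which the arm holds its last target. There are 200 camera calls.

TASK

The controller on the bench is to be preset for the next weight: set its three thumbwheels, from left to right as the robot sees them, to 5, 2 and 6 (green, red and blue on top), each resting in its click. Then press the round yellow load key fully down and let it come up again. Work gently, never pushing on anything with more than 20 N, and leave the weights and the ink bottle standing where they are.

Things in the scene. Friction and masses are not known exactly. Their poses are not given: they have to be found in the camera images.
- console: Grey desk console of a weighing controller, fixed; 190 mm along its x, 270 mm along its y, flat dark deck 70 mm above the table. Origin: centre of its underside; x away from the robot at yaw 0, y to the left. Left half: three thumbwheels side by side through the deck, axles along y, centred at x = -30 mm, y = 85, 45 and 5 mm, with 18 mm of deck between neighbours. Nothing else by them stands up.
- deck_left (a point): Point on the deck plane under the top of the left wheel (console axes). The tops of the rims stand 7 to 15 mm above the deck, each wheel differently; this is not reported: find it by touch. Rims are smooth rubber and ride on a stiff spring (1 mm down per 6 N), with ten coloured tiles: 0 black, 1 brown, 2 red, 3 orange, 4 yellow, 5 green, 6 blue, 7 violet, 8 grey, 9 white.
- deck_middle (a point): The same point for the middle wheel. A wheel is turned by friction: rest the closed fingertips on top of the rim with about 7 to 11 N and drag along console x; one digit is 13.8 mm of rim. A finger resting too lightly slips. The tile on top, between the white index bars, is the digit set.
- deck_right (a point): The same point for the right wheel. Each wheel has a sprung click per digit: it takes up to about 4 N of drag at the rim to leave one (friction finger to rim about 0.7 to 1), and once past half way the spring pulls the wheel into the next; when let go it settles in the nearest digit.
- digit_left (a joint): Left (robot's left, console +y) thumbwheel: disc 44 mm diameter, 22 mm wide, axle along console y, top at console x = -30, y = 85 mm. Rad: digit d is on top at d x 0.6283, d = 0 to 9; stops just past 0 and 9. Grows when the top of the rim is pushed towards console +x.
- digit_middle (a joint): Middle thumbwheel: disc 44 mm diameter, 22 mm wide, axle along console y, top at console x = -30, y = 45 mm. Rad: digit d is on top at d x 0.6283, d = 0 to 9; stops just past 0 and 9. Grows when the top of the rim is pushed towards console +x.
- digit_right (a joint): Right thumbwheel: disc 44 mm diameter, 22 mm wide, axle along console y, top at console x = -30, y = 5 mm. Rad: digit d is on top at d x 0.6283, d = 0 to 9; stops just past 0 and 9. Grows when the top of the rim is pushed towards console +x.
- load_key (a joint): Round yellow spring key on the console's deck to the right of the wheels: 26 mm diameter, in a low black housing. 0 = up, 0.006 m = fully down; fully down takes 5 N; springs back up.
- load_key_top (a point): Centre of the load key's upper face; it moves with the key.
- deck_weight: Bystander: small brass knobbed weight, 26 mm diameter, 36 mm high, standing on the console's deck near its far right corner; origin under its centre.
- iron_a: Bystander: black cast-iron knobbed weight, 64 mm diameter, 95 mm high, standing on the table to the left of the console; origin under its centre.
- iron_b: Bystander: black cast-iron knobbed weight, 52 mm diameter, 78 mm high, on the table to the right of the console; origin under its centre.
- iron_c: Bystander: black cast-iron knobbed weight, 64 mm diameter, 95 mm high, beyond the console; origin under its centre.
- iron_d: Bystander: black cast-iron knobbed weight, 44 mm diameter, 65 mm high, beyond the console; origin under its centre.
- brass_a: Bystander: brass knobbed weight, 40 mm diameter, 58 mm high, beyond the console; origin under its centre.
- ink: Bystander: small ink bottle with a white cap, 32 mm diameter, 60 mm high, beyond the console; origin under its centre.

How it is judged:
By the outcome, as a careful person would: the job done as asked, in the order asked, and still so for the second after the job is handed in, with the robot touching nothing.
It also fails if it takes over 67 s, if anything falls off the work surface, if the arm or the gripper's body presses on something with over 40 N, if the wrist force passes 120 N, or if a joint passes its speed limit or range.

## Working session

There is one attempt and no reset: what is moved stays moved. The work goes in short steps, Python scripts to look and compute and a tool call to move; the robot and the scene stay as the last step left them, time stands still between calls to the robot, and variables do not carry over. Pictures are saved under pics/ and viewed, at most 10 in all, crops included, and the job is handed in when it is done.

Besides the shell and the picture viewer there is one more tool, called after "Call:" as name(argument=value, ...) on one line, values as JSON. servo_tool: Moves the arm, as the interface text tells. Its arguments: {"type":"object","properties":{"plan":{"type":"array"}},"required":["plan"]}

```bash
mkdir -p pics
python3 - <<'E'
from workcell import ctrl
import cv2
for n in("side","top"):
    cv2.imwrite(f"pics/{n}0.png",ctrl.get_image(n)); print(n,ctrl.camera_info(n))
o=ctrl.get_obs(); print(o)
E
```

```text
side {'fovy': 42.62139113930965, 'cx': 259.6437490712466, 'cy': 191.28312295137255, 'k1': 0.040180679843099205, 'rvec': array([ 0.86627718, -2.45900182,  1.18154345]), 'tvec': array([490.62903915, 301.20371124, 862.53125491])}
top {'fovy': 53.852250792577884, 'cx': 253.39351506300974, 'cy': 198.0444682698101, 'k1': -0.02232815637892283, 'rvec': array([ 2.12293349, -2.10271509,  0.21412275]), 'tvec': array([ 23.98667266, 635.99485298, 797.2286484 ])}
{'t': 0.1, 'qpos': array([-1.23297242e+00,  4.23776004e-01,  1.63057120e+00, -1.74175414e-05,
        1.08856776e+00, -1.89794082e-02]), 'qvel': array([ 0.00276053, -0.00189017, -0.00219162, -0.00097462, -0.00085538,
       -0.00059673]), 'joint_torque': array([-3.15021798e-04, -5.45613170e+01, -2.74322695e+01,  6.44739764e-02,
        1.87996257e-02, -6.00655380e-05]), 'ee_pos': array([ 218.18192536, -585.19639763,  235.98882272]), 'orientation': array([-3.09044646e+00, -5.57278306e-01,  3.53508279e-04]), 'ft_force': array([ 0.00214624, -0.53295745, -1.1008358 ]), 'moment': array([ 0.02837923, -0.04092518,  0.0151287 ]), 'grasp_force': 0.0, 'width': 87.7739418431689}
```

View pics/side0.png

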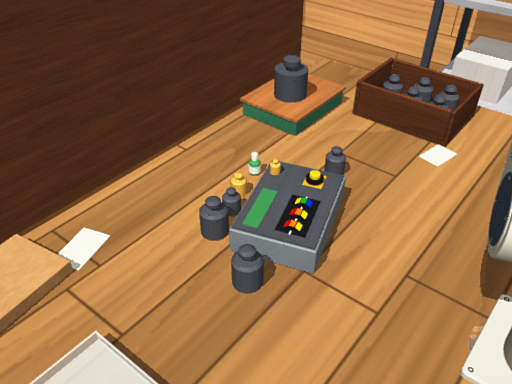

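View pics/top0.png

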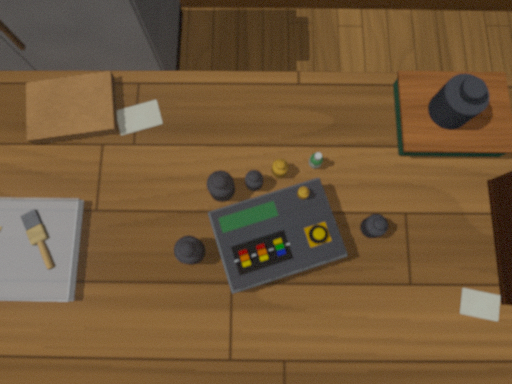

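The console sits mid-picture in both views. In top its deck corners are near (210,212), (322,181), (347,256) and (234,290), the wheels near (244,258), (262,252), (280,246) and the key at (319,234). I'll enlarge both.

Run:
```python
import cv2
a=cv2.imread("pics/top0.png")[170:300,200:360]; cv2.imwrite("pics/topc.png",cv2.resize(a,None,fx=5,fy=5,interpolation=2)[:600,:800])
a=cv2.imread("pics/side0.png")[150:270,220:360]; cv2.imwrite("pics/sidec.png",cv2.resize(a,None,fx=5,fy=5,interpolation=2))
```

```text
(no output)
```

View pics/topc.png

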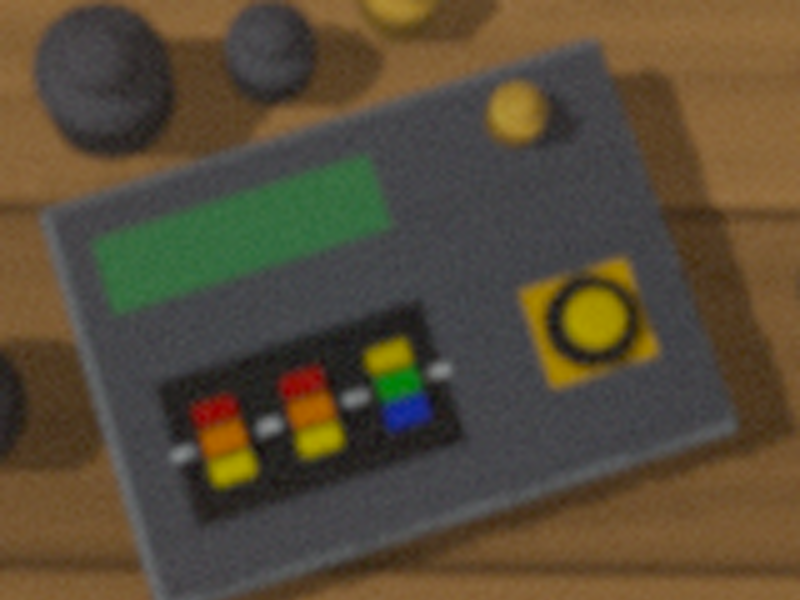

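View pics/sidec.png

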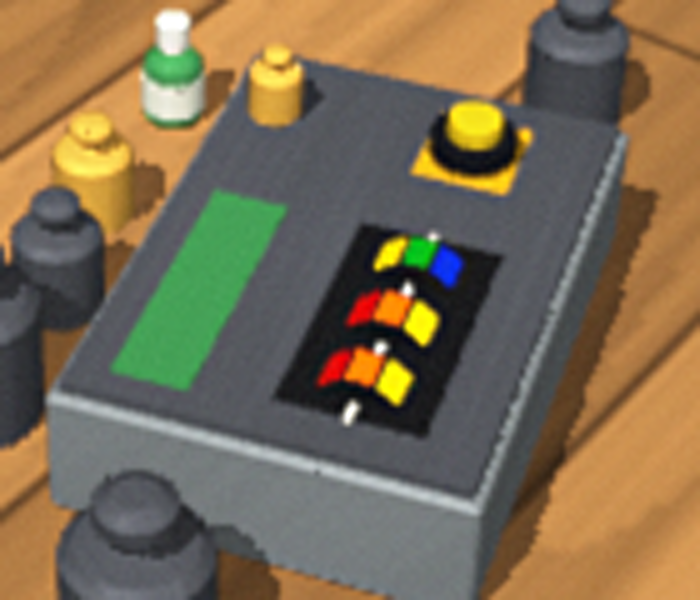

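Readings: left 3 (orange), middle 3 (orange), right 5 (green). So the moves are left +2 digits, middle −1 and right +1. Next I fit the console pose from both views.

```bash
cat > h.py <<'E'
import numpy as np,cv2
from scipy.optimize import least_squares
from workcell import ctrl
I={n:ctrl.camera_info(n) for n in("top","side")}
def proj(n,P):
    c=I[n]; f=192/np.tan(np.radians(c["fovy"]/2))
    K=np.array([[f,0,c["cx"]],[0,f,c["cy"]],[0,0,1]])
    return cv2.projectPoints(np.float64(P).reshape(-1,1,3),c["rvec"],c["tvec"],K,np.array([c["k1"],0,0,0.]))[0][:,0]
T=lambda L:(np.array(L)+.5)/5-.5+[200,170]
S=lambda L:(np.array(L)+.5)/5-.5+[220,150]
def world(p,Q):
    c,s=np.cos(p[3]),np.sin(p[3]); Q=np.float64(Q)
    return Q@np.array([[c,s,0],[-s,c,0],[0,0,1]])+[p[0],p[1],p[2]]
E
python3 - <<'E'
from h import *
b=[[-30,65,0],[-30,25,0]]
Q=[[95,135,0],[95,-135,0],[-95,-135,0],[-95,135,0]]
tp=T([[45,212],[600,42],[736,430],[160,602],[270,426],[356,398]])
sp=S([[50,393],[480,505],[624,135],[380,347],[407,289]])
Qt=Q+b; Qs=[Q[0],Q[3],Q[2]]+b
f=lambda p:np.r_[(proj("top",world(p,Qt))-tp).ravel(),(proj("side",world(p,Qs))-sp).ravel()]
r=least_squares(f,[600,0,70,.3]); print(r.x,np.round(r.fun,1))
r2=least_squares(lambda q:f([q[0],q[1],70,q[2]]),[600,0,.3]);print(r2.x,np.round(r2.fun,1))
k=least_squares(lambda P:np.r_[(proj("top",P)-T([[596,315]])).ravel(),(proj("side",P)-S([[476,113]])).ravel()],[600,0,80])
print("key",k.x,k.fun)
p=r.x
print("wheels",world(p,[[-30,85,0],[-30,45,0],[-30,5,0]]))
d=k.x-p[:3];c,s=np.cos(p[3]),np.sin(p[3]);print("key local",c*d[0]+s*d[1],-s*d[0]+c*d[1],d[2])
for nm,uv,uv2 in(("dw",[518,112],[277,55]),):
    print(least_squares(lambda P:np.r_[(proj("top",P)-T([uv])).ravel(),(proj("side",P)-S([uv2])).ravel()],[600,0,80]).x)
E
```

```text
[ 5.57149788e+02 -2.43046967e+01  6.44322099e+01  3.12157557e-01] [-0.8 -1.5  0.5 -1.8  1.7 -0.3  0.2  2.7  0.  -0.5 -0.  -0.3 -1.3 -0.8
  0.3  0.4  2.  -1.5 -0.4  2.  -0.3  2.1]
[ 5.55889028e+02 -2.26189527e+01  3.11943658e-01] [-1.9 -1.4  0.2 -1.9  1.5  0.2 -0.8  3.4 -0.8 -0.1 -0.7  0.1 -1.5 -2.1
  0.5 -0.8  2.4 -2.9 -0.2  0.7 -0.1  0.8]
key [ 555.09409571 -112.86349187   90.75807647] [ 0.00621194  0.01094375 -0.01341715 -0.00157619]
wheels [[502.49501871  47.37414375  64.43220992]
 [514.77952426   9.30721685  64.43220992]
 [527.06402982 -28.75971004  64.43220992]]
key local -29.153872649793115 -83.64770037008381 26.32586654621683
[643.49855142 -78.32855254 102.71911908]
```

Run:
```python
from h import *
b=[[-30,65,0],[-30,25,0]]
tp=T([[45,212],[600,42],[736,430],[160,602],[270,426],[356,398]])
sp=S([[50,393],[480,505],[624,135],[380,347],[407,289]])
def f(p):
    a,c=95-p[4],135-p[4]
    Q=[[a,c,0],[a,-c,0],[-a,-c,0],[-a,c,0]]
    return np.r_[(proj("top",world(p,Q+b))-tp).ravel(),(proj("side",world(p,[Q[0],Q[3],Q[2]]+b))-sp).ravel()]
for zf in(0,1):
    g=(lambda p:f([p[0],p[1],70,p[3],p[4]])) if zf else f
    r=least_squares(g,[557,-24,70,.3,3],loss="soft_l1"); print(r.x,np.round(g(r.x),1))
    print(world(r.x,[[-30,85,0],[-30,45,0],[-30,5,0]]))
for t,s in(([270,426],[380,347]),([356,398],[407,289]),([596,315],[476,113])):
    k=least_squares(lambda P:np.r_[(proj("top",P)-T([t])).ravel(),(proj("side",P)-S([s])).ravel()],[600,0,80])
    print(k.x,k.fun)
```

```text
[ 5.56227877e+02 -2.37352929e+01  6.46136508e+01  3.10603128e-01
  2.46392285e+00] [ 0.3 -0.5 -0.3 -0.1 -0.  -0.5  0.6  1.6 -0.3 -0.1 -0.3  0.1  0.3 -1.1
 -0.5 -0.4  1.  -0.9 -0.2  2.2 -0.1  2.4]
[[501.68459337  48.02841792  64.61365078]
 [513.90991176   9.94244162  64.61365078]
 [526.13523016 -28.14353467  64.61365078]]
[ 5.55567045e+02 -2.29525714e+01 -4.98712365e+03  3.09685904e-01
  2.93638752e+00] [-0.1 -0.6 -0.3 -0.2 -0.1 -0.4  0.2  1.7 -0.7 -0.  -0.5  0.2  0.5 -2.7
 -0.4 -2.1  1.2 -2.4 -0.1  0.7  0.1  0.8]
[[  501.08960802    48.86113764 -4987.12364754]
 [  513.2799879     10.76396401 -4987.12364754]
 [  525.47036777   -27.33320962 -4987.12364754]]
[507.49371365  28.57554099  70.81913685] [-0.0952639  -0.16721198  0.18470368  0.02572897]
[519.9940489   -9.26162381  71.25535061] [-0.07618961 -0.13389521  0.15179095  0.0201975 ]
[ 555.09409571 -112.86349187   90.75807647] [ 0.00621194  0.01094375 -0.01341715 -0.00157619]
```

Console yaw is 0.31. The wheel tops are at about L (501.2, 48.5), M (513.4, 10.5) and R (525.6, −27.6), and the key top at (555, −113, 91). The bars' measured height of about 71 agrees with the 70 mm deck. The tool's x axis already lies within 2.6° of console x, so I move over now with the fingers closing.

Call:
servo_tool(plan=[[1,[10,22,0],0],[1,[22,50,0],0],[1,[36,82,0],0],[1,[50,114,0],0],[1,[64,146,0],0],[1,[78,178,0],-0.5],[1,[92,210,0],-1],[1,[106,242,0],-1.5],[1,[120,274,0],-2],[1,[134,306,0],-2.6]])

```text
t: 0.93
ee_pos: [352.5, -277.9, 236.5]
orientation: [-3.104, -0.486, 0.0]
ft_force: [0.0, 0.2, -0.3]
width: 24.8
grasp_force: 0.0
```

Call:
servo_tool(plan=[[1,[14,32,0],0],[1,[28,64,0],0],[1,[42,96,0],0],[1,[56,128,0],0],[1,[70,160,0],0],[1,[84,192,0],0],[1,[98,224,0],0],[1,[112,256,0],0],[1,[126,290,0],0],[1,[134,310,0],0]])

```text
t: 1.77
ee_pos: [487.2, 33.2, 236.6]
orientation: [-3.103, -0.489, -0.001]
ft_force: [0.6, -1.0, -0.6]
width: 0.4
grasp_force: 0.0
```

Call:
servo_tool(plan=[[1,[8,16,-25],0],[1,[8.2,16.4,-55],0],[1,[8.2,16.4,-85],0],[1,[8.2,16.4,-110],0],[1,[8.2,16.4,-125],0],[1,[8.2,16.4,-132],0],[1,[8.2,16.4,-135],0],[1,[8.2,16.4,-135],0],[1,[8.2,16.4,-135],0]])

```text
t: 2.52
ee_pos: [495.2, 46.8, 102.4]
orientation: [3.103, 0.487, 0.002]
ft_force: [-0.9, 0.6, -0.9]
width: 0.5
grasp_force: 0.0
```

Run:
```python
from h import *
o=ctrl.get_obs(); print(o["t"],o["ee_pos"],o["orientation"],o["ft_force"],o["moment"],o["width"])
a=ctrl.get_image("side")[130:270,210:370]; cv2.imwrite("pics/s1.png",cv2.resize(a,None,fx=4,fy=4,interpolation=2))
```

```text
2.5167 [495.1691101   46.76952333 102.42691149] [3.10349760e+00 4.87063191e-01 2.00674902e-03] [-0.89717903  0.64098597 -0.87547303] [0.06566918 0.01829179 0.04821911] 0.5177938687031126
```

View pics/s1.png

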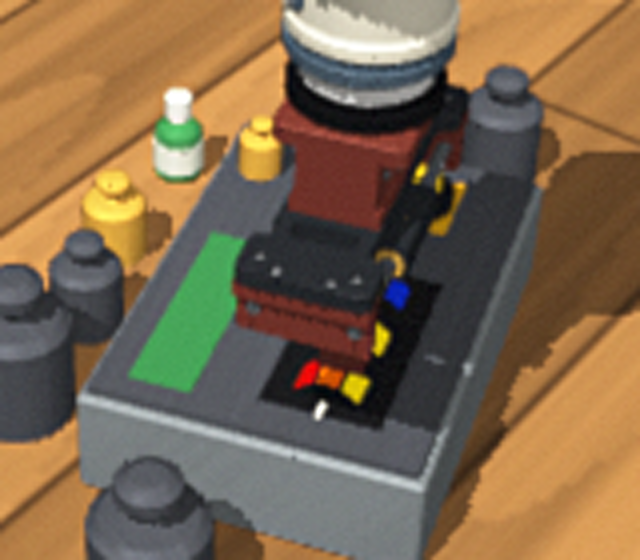

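Run:
```python
from h import *
p=[495.2,46.8,0,.31]
Q=[[x,y,169] for x in(-37,37) for y in(-89,89)]+[[x,y,88] for x in(-10,10) for y in(-13,13)]
print(np.round((proj("side",world(p,Q))-[210,130])*4))
print(np.round((proj("top",world(p,Q)))))
c=ctrl.get_image("top")[150:300,180:360]; cv2.imwrite("pics/t1.png",cv2.resize(c,None,fx=4,fy=4,interpolation=2))
```

```text
[[473. 154.]
 [372. 370.]
 [336. 124.]
 [219. 331.]
 [370. 349.]
 [355. 381.]
 [333. 340.]
 [318. 371.]]
[[294. 263.]
 [205. 291.]
 [282. 226.]
 [195. 253.]
 [252. 263.]
 [241. 266.]
 [249. 254.]
 [238. 257.]]
```

View pics/t1.png

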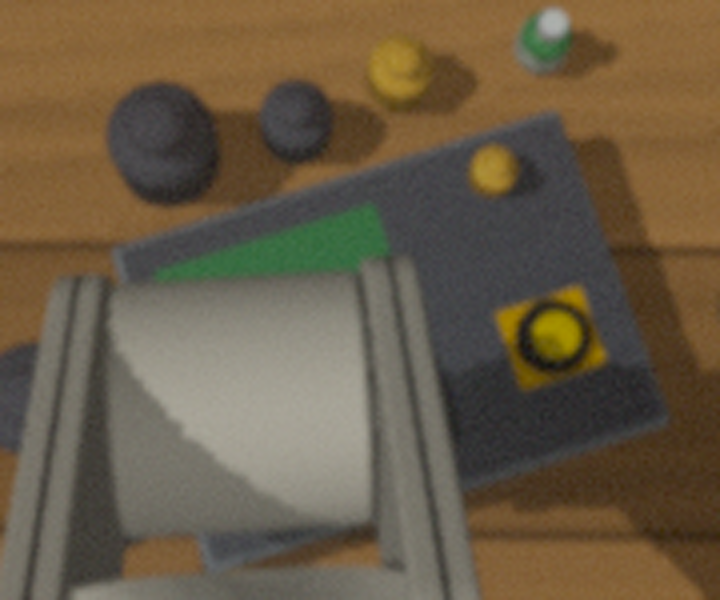

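The side view shows the gripper body's lower corners at crop (375,365) and (235,315), against predicted (372,370) and (219,331). So the tool is over the left wheel, whose tiles still show at (330,378). Now I probe down.

Call:
servo_tool(plan=[[1,[0,0,-1.5],0],[1,[0,0,-3],0],[1,[0,0,-3],0],[1,[0,0,-3],0]])

```text
t: 2.95
ee_pos: [494.5, 46.8, 98.8]
orientation: [-3.104, -0.487, -0.0]
ft_force: [0.6, 0.6, -0.1]
width: 1.0
grasp_force: 0.0
```

Call:
servo_tool(plan=[[1,[0,0,-1],0],[1,[0,0,-2],0],[1,[0,0,-2],0],[1,[0,0,-2],0]])

```text
t: 3.28
ee_pos: [494.4, 46.8, 96.6]
orientation: [-3.104, -0.487, 0.0]
ft_force: [-0.1, -0.7, 0.6]
width: 0.4
grasp_force: 0.0
```

Call:
servo_tool(plan=[[1,[0,0,-1],0],[1,[0,0,-1.5],0],[1,[0,0,-1.5],0],[1,[0,0,-1.5],0]])

```text
t: 3.62
ee_pos: [494.5, 46.8, 95.1]
orientation: [-3.104, -0.487, 0.0]
ft_force: [-0.6, 0.4, -0.0]
width: 0.6
grasp_force: 0.0
```

Call:
servo_tool(plan=[[1,[0,0,-1],0],[1,[0,0,-1.5],0],[1,[0,0,-1.5],0],[1,[0,0,-1.5],0]])

```text
t: 3.95
ee_pos: [494.7, 46.8, 93.9]
orientation: [3.104, 0.487, 0.001]
ft_force: [-1.0, 0.0, 4.0]
width: 0.4
grasp_force: 2.1
```

Call:
servo_tool(plan=[[1,[0,0,-0.5],0],[1,[0,0,-0.9],0],[1,[0,0,-0.9],0],[1,[0,0,-0.9],0]])

```text
t: 4.28
ee_pos: [494.8, 46.8, 93.2]
orientation: [3.104, 0.487, 0.001]
ft_force: [-1.0, 0.7, 7.7]
width: 0.8
grasp_force: 3.9
```

Call:
servo_tool(plan=[[1,[0,0,-0.2],0],[1,[1.9,0.6,-0.2],0],[1,[3.8,1.2,-0.2],0],[1,[5.7,1.8,-0.2],0],[1,[7.6,2.4,-0.2],0],[1,[9.5,3.0,-0.2],0],[1,[11.4,3.6,-0.2],0],[1,[13.3,4.3,-0.2],0],[1,[13.3,4.3,-0.2],0]])

```text
t: 5.03
ee_pos: [508.1, 51.2, 93.0]
orientation: [3.104, 0.487, 0.0]
ft_force: [-1.1, 0.6, 9.1]
width: 0.2
grasp_force: 4.3
```

Call:
servo_tool(plan=[[1,[0,0,3],0],[1,[0,0,6],0],[1,[-6,-2,8],0],[1,[-13.3,-4.3,8],0],[1,[-13.3,-4.3,8],0],[1,[-13.3,-4.3,8],0]])

```text
t: 5.53
ee_pos: [493.6, 46.6, 100.4]
orientation: [-3.104, -0.487, 0.001]
ft_force: [0.8, 1.7, 0.1]
width: 0.4
grasp_force: 0.0
```

```bash
cat >> h.py <<'E'
def tiles():
    # mean BGR of tile at each wheel: far, top, near tile, in the side view
    im=cv2.GaussianBlur(ctrl.get_image("side"),(3,3),0)
    for n,q in zip("LMR",([(287.4,224),(293,223.6),(299,226.4)],[(292.6,211.6),(298.6,211),(304.6,215)],[(298,200.4),(304.4,200),(309.2,203)])):
        print(n,[im[round(v),round(u)].tolist() for u,v in q])
E
python3 -c "
from h import *
a=ctrl.get_image
tiles()
im=cv2.GaussianBlur(cv2.imread('pics/side0.png'),(3,3),0)
print([im[v,u].tolist() for u,v in((287,224),(293,224),(299,226))])"
```

```text
L [[9, 107, 243], [9, 169, 194], [20, 124, 10]]
M [[33, 39, 89], [39, 47, 107], [11, 167, 192]]
R [[61, 58, 56], [47, 44, 42], [181, 34, 8]]
[[10, 11, 215], [5, 142, 255], [9, 249, 254]]
```

Left is now 4 (orange, yellow, green from far to near). I repeat the stroke.

Call:
servo_tool(plan=[[1,[0,0,-4],0],[1,[0,0,-6.5],0],[1,[0,0,-7.3],0],[1,[0,0,-8],0],[1,[0,0,-8],0],[1,[0,0,-8],0]])

```text
t: 6.08
ee_pos: [495.0, 46.8, 93.0]
orientation: [3.103, 0.487, 0.001]
ft_force: [-1.5, -0.8, 9.3]
width: 0.4
grasp_force: 4.5
```

Call:
servo_tool(plan=[[1,[0,0,0],0],[1,[1.9,0.6,0],0],[1,[3.8,1.2,0],0],[1,[5.7,1.8,0],0],[1,[7.6,2.4,0],0],[1,[9.5,3.0,0],0],[1,[11.4,3.6,0],0],[1,[13.3,4.3,0],0],[1,[13.3,4.3,0],0]])

```text
t: 6.83
ee_pos: [508.3, 51.2, 93.0]
orientation: [3.103, 0.487, 0.0]
ft_force: [-2.0, -0.5, 7.9]
width: 0.3
grasp_force: 4.5
```

Call:
servo_tool(plan=[[1,[0,0,3],0],[1,[0,0,6],0],[1,[0,0,10],0],[1,[6,-19,10],0],[1,[12.2,-38,10],0],[1,[12.2,-38,10],0]])

```text
t: 7.33
ee_pos: [521.2, 11.3, 102.9]
orientation: [3.103, 0.485, 0.002]
ft_force: [-0.0, 0.4, 0.5]
width: 0.6
grasp_force: 0.0
```

```bash
python3 -c "
from h import *
tiles();print(ctrl.get_obs()['ee_pos'])"
```

```text
L [[10, 229, 245], [26, 202, 9], [243, 52, 13]]
M [[6, 8, 126], [3, 79, 202], [9, 188, 212]]
R [[43, 50, 103], [18, 115, 10], [181, 35, 9]]
[520.46013144  12.17334865 102.67485941]
```

Left is 5. The tool is over the middle wheel on its far side, so I probe here.

Call:
servo_tool(plan=[[1,[0,0,-2],0],[1,[0,0,-4],0],[1,[0,0,-4],0],[1,[0,0,-4],0]])

```text
t: 7.72
ee_pos: [519.6, 13.7, 98.3]
orientation: [-3.103, -0.488, 0.001]
ft_force: [-0.4, -1.0, -0.1]
width: 0.4
grasp_force: 0.0
```

Call:
servo_tool(plan=[[1,[0,0,-1],0],[1,[0,0,-1.5],0],[1,[0,0,-1.5],0],[1,[0,0,-1.5],0]])

```text
t: 8.05
ee_pos: [520.0, 13.2, 97.0]
orientation: [-3.104, -0.487, 0.0]
ft_force: [0.1, -0.6, -0.2]
width: 0.3
grasp_force: 0.0
```

Call:
servo_tool(plan=[[1,[0,0,-1],0],[1,[0,0,-1.5],0],[1,[0,0,-1.5],0],[1,[0,0,-1.5],0]])

```text
t: 8.38
ee_pos: [520.0, 13.1, 95.5]
orientation: [3.104, 0.487, -0.0]
ft_force: [-0.3, 0.1, -1.0]
width: 0.4
grasp_force: 0.0
```

Call:
servo_tool(plan=[[1,[0,0,-1],0],[1,[0,0,-1.5],0],[1,[0,0,-1.5],0],[1,[0,0,-1.5],0]])

```text
t: 8.72
ee_pos: [520.1, 13.1, 94.2]
orientation: [3.104, 0.487, 0.0]
ft_force: [0.1, -0.4, 2.0]
width: 0.4
grasp_force: 0.9
```

Call:
servo_tool(plan=[[1,[0,0,-0.7],0],[1,[0,0,-1.3],0],[1,[0,0,-1.3],0],[1,[0,0,-1.3],0]])

```text
t: 9.05
ee_pos: [520.3, 13.1, 93.2]
orientation: [3.104, 0.487, 0.001]
ft_force: [-0.6, -0.6, 6.4]
width: 0.3
grasp_force: 3.3
```

Call:
servo_tool(plan=[[1,[0,0,-0.5],0],[1,[-1.9,-0.6,-0.5],0],[1,[-3.8,-1.2,-0.5],0],[1,[-5.7,-1.8,-0.5],0],[1,[-7.6,-2.4,-0.5],0],[1,[-9.5,-3.0,-0.5],0],[1,[-11.4,-3.6,-0.5],0],[1,[-13.3,-4.3,-0.5],0],[1,[-13.3,-4.3,-0.5],0]])

```text
t: 9.8
ee_pos: [507.2, 8.8, 92.9]
orientation: [3.103, 0.487, 0.002]
ft_force: [-1.3, 0.5, 8.3]
width: 0.7
grasp_force: 3.9
```

Call:
servo_tool(plan=[[1,[0,0,3],0],[1,[0,0,6],0],[1,[0,0,10],0],[1,[6,-19,10],0],[1,[12.2,-38,10],0],[1,[12.2,-38,10],0]])

```text
t: 10.3
ee_pos: [520.2, -31.1, 102.7]
orientation: [3.103, 0.485, 0.002]
ft_force: [0.8, -0.4, 0.8]
width: 0.4
grasp_force: 0.0
```

```bash
python3 -c "
from h import *
tiles();print(ctrl.get_obs()['ee_pos'])"
```

```text
L [[11, 230, 245], [27, 203, 12], [243, 53, 12]]
M [[16, 40, 86], [10, 10, 253], [9, 129, 251]]
R [[6, 244, 253], [17, 117, 6], [183, 37, 12]]
[519.3467043  -30.14517817 102.42958663]
```

Middle is 2. Now the right wheel.

Call:
servo_tool(plan=[[1,[0,0,-2],0],[1,[0,0,-4],0],[1,[0,0,-4],0],[1,[0,0,-4],0]])

```text
t: 10.68
ee_pos: [518.4, -28.6, 98.0]
orientation: [-3.103, -0.488, 0.001]
ft_force: [-0.2, -0.4, -0.1]
width: 0.5
grasp_force: 0.0
```

Call:
servo_tool(plan=[[1,[0,0,-1],0],[1,[0,0,-1.5],0],[1,[0,0,-1.5],0],[1,[0,0,-1.5],0]])

```text
t: 11.02
ee_pos: [518.9, -29.1, 96.8]
orientation: [-3.104, -0.488, 0.0]
ft_force: [-1.1, 0.3, 0.3]
width: 0.4
grasp_force: 0.0
```

Call:
servo_tool(plan=[[1,[0,0,-1],0],[1,[0,0,-1.5],0],[1,[0,0,-1.5],0],[1,[0,0,-1.5],0]])

```text
t: 11.35
ee_pos: [518.9, -29.3, 95.2]
orientation: [-3.104, -0.487, 0.0]
ft_force: [-0.2, 0.4, -0.0]
width: 0.6
grasp_force: 0.0
```

Call:
servo_tool(plan=[[1,[0,0,-1],0],[1,[0,0,-1.5],0],[1,[0,0,-1.5],0],[1,[0,0,-1.5],0]])

```text
t: 11.68
ee_pos: [519.1, -29.2, 93.9]
orientation: [3.104, 0.487, 0.001]
ft_force: [0.5, 0.4, 2.1]
width: 0.6
grasp_force: 1.2
```

Call:
servo_tool(plan=[[1,[0,0,-0.7],0],[1,[0,0,-1.4],0],[1,[0,0,-1.4],0],[1,[0,0,-1.4],0]])

```text
t: 12.02
ee_pos: [519.3, -29.2, 92.9]
orientation: [3.103, 0.487, 0.001]
ft_force: [-2.8, 0.1, 7.7]
width: 0.6
grasp_force: 3.8
```

Call:
servo_tool(plan=[[1,[0,0,-0.3],0],[1,[1.9,0.6,-0.3],0],[1,[3.8,1.2,-0.3],0],[1,[5.7,1.8,-0.3],0],[1,[7.6,2.4,-0.3],0],[1,[9.5,3.0,-0.3],0],[1,[11.4,3.6,-0.3],0],[1,[13.3,4.3,-0.3],0],[1,[13.3,4.3,-0.3],0]])

```text
t: 12.77
ee_pos: [532.6, -24.8, 92.6]
orientation: [3.103, 0.488, 0.001]
ft_force: [-2.3, -0.0, 8.9]
width: 0.8
grasp_force: 4.4
```

Call:
servo_tool(plan=[[1,[0,0,4],0],[1,[0,0,12],0],[1,[0,0,27],0],[1,[6,-24,27],0],[1,[14,-56,27],0],[1,[20,-80,27],0],[1,[22.5,-88,27],0],[1,[22.5,-88,27],0]])

```text
t: 13.43
ee_pos: [555.2, -114.5, 119.3]
orientation: [3.104, 0.483, 0.001]
ft_force: [-0.1, -0.2, 1.0]
width: 0.6
grasp_force: 0.0
```

```bash
python3 -c "
from h import *
tiles();print(ctrl.get_obs()['ee_pos'])
a=ctrl.get_image('side')[130:270,210:370]; cv2.imwrite('pics/s2.png',cv2.resize(a,None,fx=4,fy=4,interpolation=2))"
```

```text
L [[10, 230, 245], [26, 203, 10], [244, 53, 15]]
M [[17, 41, 88], [12, 11, 253], [10, 130, 251]]
R [[22, 166, 11], [251, 57, 12], [196, 26, 158]]
[ 554.50139892 -113.28000453  119.03020387]
```

View pics/s2.png

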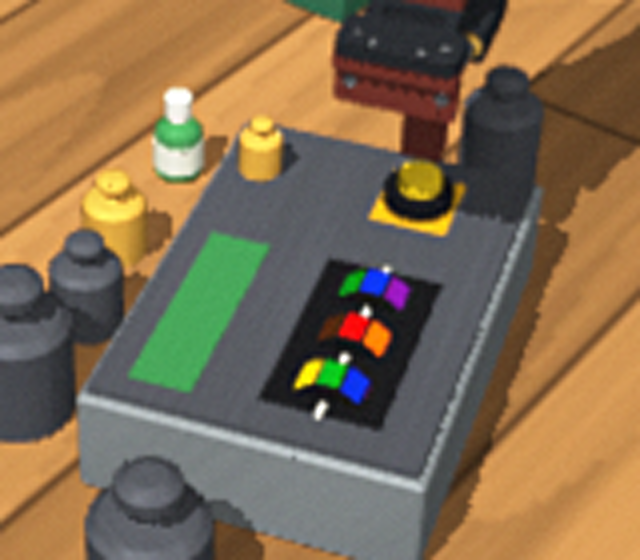

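The picture shows green at (333,375), red at (358,328) and blue at (377,283) on top, so the wheels read 5-2-6. The finger is over the key at (422,180). Now I press it.

Call:
servo_tool(plan=[[1,[0.5,0.2,-7],0],[1,[0.5,0.2,-11],0],[1,[0.5,0.2,-13],0],[1,[0.5,0.2,-13],0],[1,[0.5,0.2,-13],0]])

```text
t: 13.95
ee_pos: [554.9, -112.0, 105.8]
orientation: [-3.103, -0.488, 0.001]
ft_force: [-1.1, 1.9, 2.1]
width: 0.4
grasp_force: 0.8
```

Call:
servo_tool(plan=[[1,[0,0,-1],0],[1,[0,0,-2],0],[1,[0,0,-2],0],[1,[0,0,-2],0]])

```text
t: 14.28
ee_pos: [555.2, -112.6, 104.2]
orientation: [-3.103, -0.487, -0.0]
ft_force: [-0.9, 1.9, 2.4]
width: 0.4
grasp_force: 1.3
```

Call:
servo_tool(plan=[[1,[0,0,-1],0],[1,[0,0,-2],0],[1,[0,0,-2],0],[1,[0,0,-2],0]])

```text
t: 14.62
ee_pos: [555.3, -112.7, 102.1]
orientation: [-3.104, -0.487, -0.0]
ft_force: [-0.1, 2.5, 3.5]
width: 0.2
grasp_force: 1.9
```

Call:
servo_tool(plan=[[1,[0,0,-1],0],[1,[0,0,-1.5],0],[1,[0,0,-1.5],0],[1,[0,0,-1.5],0]])

```text
t: 14.95
ee_pos: [555.3, -112.7, 100.6]
orientation: [3.104, 0.487, 0.0]
ft_force: [-0.1, 2.4, 5.1]
width: 0.4
grasp_force: 2.3
```

Call:
servo_tool(plan=[[1,[0,0,-0.5],0],[1,[0,0,-0.8],0],[1,[0,0,-0.8],0],[1,[0,0,-0.8],0]])

```text
t: 15.28
ee_pos: [555.3, -112.7, 100.3]
orientation: [3.104, 0.487, 0.0]
ft_force: [-2.4, 3.0, 9.4]
width: 0.2
grasp_force: 4.6
```

The hard stop is reached at about 5 N, after some 6 mm of travel from first contact. I hold slightly firmer, then release and retreat.

Call:
servo_tool(plan=[[1,[0,0,-0.5],0],[1,[0,0,-0.5],0],[1,[0,0,-0.5],0],[1,[0,0,-0.5],0]])

```text
t: 15.62
ee_pos: [555.4, -112.7, 100.2]
orientation: [3.103, 0.487, 0.001]
ft_force: [-3.3, 3.8, 13.4]
width: 0.7
grasp_force: 6.7
```

Call:
servo_tool(plan=[[1,[0,0,2],0],[1,[0,0,5],0],[1,[0,0,10],0],[1,[0,0,20],0],[1,[0,0,40],0],[1,[0,0,65],0],[1,[0,0,85],0],[1,[0,0,90],0],[1,[0,0,90],0],[1,[0,0,90],0]])

```text
t: 16.45
ee_pos: [554.8, -112.8, 188.9]
orientation: [3.104, 0.487, -0.0]
ft_force: [-0.3, -0.2, 0.1]
width: 0.4
grasp_force: 0.0
```

```bash
python3 -c "
from h import *
tiles();print(ctrl.get_obs()['ee_pos'])
a=ctrl.get_image('side')[130:270,210:370]; cv2.imwrite('pics/s3.png',cv2.resize(a,None,fx=4,fy=4,interpolation=2))"
```

```text
L [[9, 230, 246], [27, 204, 11], [244, 53, 13]]
M [[16, 40, 87], [12, 11, 253], [9, 130, 251]]
R [[21, 165, 10], [251, 57, 12], [195, 24, 157]]
[ 554.44619034 -112.64656486  188.253464  ]
```

View pics/s3.png

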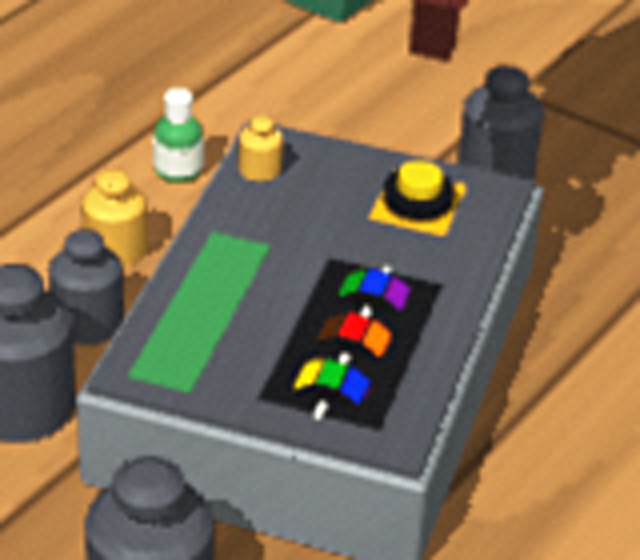

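The key is up again at (422,178), green, red and blue are on top of the wheels, the weights and ink bottle are where they were, and the gripper is clear. I hand in.

```bash
python3 -c "
from workcell import ctrl
print(ctrl.close_job())"
```

```text
the job is handed in; nothing more can be done
None
```

The job is handed in: the thumbwheels rest at 5, 2 and 6, the load key was pressed to its stop (highest force read 13.4 N) and came back up, and the weights and ink bottle look undisturbed in the last picture.

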